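# Load the sample reader and index it to its third station

## Task

Stand the red-capped sample pot in the blue seat of the sample reader's turntable, gripping it lightly (about 5 to 15 N) because it is thin-walled, and let go of it only once it is down in the seat. Then take the black bar knob in the middle and turn it clockwise, seen from above, to the third click, without going past it, so that the pot stands at the third sensor post; the turntable springs back if the knob is let go, so turn in one grasp and finish while still holding the knob there. Leave the yellow-capped pot and the black stopper where they stand.

Things in the scene. Friction and masses are not known exactly. Their poses are not given: they have to be found in the camera images.
- reader: Sample reader, fixed: round white housing, 216 mm across, 29 mm high, display box behind. Origin: on the turntable's axis at worktop height; -x points to the loading place in front (green mark), z up. Five black sensor posts (54 mm high, 98 mm from the axis) stand at the click stops: 24, 48, 72 (third), 96, 120 degrees clockwise, seen from above, from the loading place.
- turntable (a joint): Turntable and knob angle, rad: 0 at the loading place, where it starts; grows clockwise from above, to 2.22. Click stops at 0.419, 0.838, 1.257 (third), 1.676, 2.094. A spring (0.04 to 0.05 N m) returns it to 0 if let go; clicks add +-0.028 N m, zero at a stop: heavier on leaving it, lighter before the next. Needs up to 0.1 N m: grip the knob with 20 N or more, it is robust.
- knob_grip (a point): Black bar knob: point on the turntable's axis, 72 mm above the worktop, 15 mm under the knob's top, where to grip it. x along the bar (the blue seat lies towards -x), y across it. Bar 42 mm long, 12 mm thick in y (grip across this), 47 to 87 mm above the worktop; under it a steel hub 26 mm across and the grey turntable disc, 164 mm across, its top at 38 mm.
- seat_mid (a point): Where the red pot's middle is once it stands in the blue seat: 63 mm above the worktop. The seat is a blue cup on the turntable, 58 mm from the axis, 37 mm outside, 31 mm inside, rim 52 mm and floor 40 mm above the worktop. Turns with the turntable; its x axis points to the knob: close the fingers across that axis to clear the knob.
- red_pot_mid (a point): Middle (half-way up) of the red-capped white sample pot, upright: 46 mm high, body 26 mm across, the red cap 29 mm across in its top 12 mm; 30 g.
- sample_pot_1: The same red-capped pot; origin at the centre of its underside, z up through the cap.
- yellow_pot_mid (a point): Middle of the yellow-capped sample pot, same size as the red one; to be left alone.
- stopper_mid (a point): Middle of the black rubber stopper, 29 mm across and 30 mm high; to be left alone.
There are look-alikes about, which are no part of the job. What is meant by the sample_pot_1 is not orange, and is the smaller of those in its own colour.

How it is judged:
By the outcome, as a careful person would: the job done as asked, in the order asked, and still so for the second after the job is handed in, while the arm keeps its last pose, push and grip.
It also fails if it takes over 58 s, if anything falls off the work surface, if the arm or the gripper's body presses on something with over 40 N, if the wrist force passes 120 N, or if a joint passes its speed limit or range.

## Robot

A 7-joint arm with a two-finger parallel gripper is mounted at the origin on a cart in front of the work surface, level with it; the furniture and walls round the work are solid. World frame = base frame: x ahead of the robot, y to its left, z up, the work surface at z = 0. Lengths are in m, angles in rad, forces in N, time in s.
With the tool pointing down it reaches from about 0.4 to 0.85 m from the base axis. Payload 4.5 kg.
Tool frame: the origin (TCP) lies between the finger pads; the fingertips stand 11 mm ahead of it and the grasp point (between the pads) lies 8 mm behind it (r.nose_length is the distance from the TCP to the fingertips, in m); z points along the fingers, y is the line along which they close (so a half turn about z gives the same grasp; the last joint's range is limited). The gripper opens to 88 mm and grips with 3 to 60 N. Pads are 18 mm wide; open, the fingers measure 123 mm over their backs; the gripper's body (75 mm by 187 mm) begins 45 mm behind the grasp point.
Start: joints at [-1.162, 0.689, -0.195, 1.565, 0.157, 0.902, -0.215], TCP at [0.229, 0.582, 0.25] pointing down, gripper open.
Joint ranges: [-3.01, 3.01], [-0.46, 2.08], [-1.47, 1.51], [0.13, 2.56], [-1, 4.14], [0.04, 2.09], [-2.66, 2.66]. Speed limits (rad/s): [2.57, 2.57, 3.14, 3.14, 3.14, 3.14, 3.14].

## Interface

Orientations are given as a unit quaternion [x, y, z, w].
In Python, from plant import get_state, snapshot, camera_model, r gives the robot as it stands.
- The arm moves only by the shell command python3 -m inch 'ROWS' [FORCE]. ROWS is text: rows parted by semicolons, each of 7 numbers parted by spaces: the opening, from -1 (shut) to 1 (fully open), then the shift along the tool's x, y, z in m, then the turn, a rotation vector about the tool's x, y, z in rad. A call has 1 to 20 rows; each row shifts and turns the commanded pose from where the row before left it, along the tool's axes as they then stand; what a row does not reach is not made up. A row lasts 1/12 s, in which the tool goes at most 41.7 mm and 7.16 degrees, less where a joint would pass 70% of its speed; a pose out of reach is approached as far as the arm can. A call is refused whole if a number of a shift passes 0.0417 or a number of a turn 0.125, either way. A call with a gripper value outside its range is refused whole. The fingers move at their own pace and stop on an object; FORCE is the grip in N (left out, the last holds). Time passes only in rows, so rows that do not move let the fingers close. It gives the time, the measured TCP pose, the force, the opening and the grip force at its end, in the units of the state.
- get_state(): the state, without advancing time (a new reading comes with each control period).
- snapshot(name): name is "scene" or "side" or "wrist"; returns (picture, depth): 480x640x3 uint8, red, green, blue; 480x640 float32, m along the optical axis (not along the pixel's ray), 0 where there is no reading.
- camera_model(name): a dict with "intrinsics" (3x3 intrinsics, pixels), "view" (4x4, takes a point from world to camera coordinates). Camera axes: x right, y down, z forward; pixel columns grow to the right and rows downward; lengths in m; the calibration is good to about 2 mm. The wrist camera is an equidistant fisheye: a pixel r from the principal point sees the ray r / f radians off the axis. A picture is of the moment at which its call begins: read the wrist's pose just before it. camera_model takes no time and is no camera call; for the wrist camera it gives the pose at the moment of the call.
- r.finish_job(): hands the job in; it is judged then, once.
The state is a dict: "clock": time; "q": joint angles; "qd": joint speeds; "joint_torque": joint torques, N m; "tool_pos": TCP position; "eef_rot": TCP orientation; "contact_force": force on the tool from outside, world axes, zero at the start; "moment": the same for the moment, N m; "opening": opening from 0.0 (shut) to 1.0 (fully open); "finger_force": force on a finger pad.
Only numpy, scipy, OpenCV 4.12 (cv2) and the standard library are available. Lean on these libraries where they do the work, as an engineer would, in place of code of your own. Each camera call takes 0.05 s, during which the arm holds its last target. There are 200 camera calls.

## Working session

There is one attempt and no reset: what is moved stays moved. The work goes in short steps, Python scripts to look and compute and a shell command to move; the robot and the scene stay as the last step left them, time stands still between calls to the robot, and variables do not carry over. Pictures are saved under pics/ and viewed, at most 10 in all, crops included, and the job is handed in when it is done.

```bash
mkdir -p pics; ls; python3 - <<'E'
from plant import *
import cv2
s=get_state();print({k:s[k] for k in('clock','tool_pos','eef_rot','contact_force','opening')})
for n in("scene","side"):
    p,d=snapshot(n);cv2.imwrite(f'pics/{n}0.png',p[:,:,::-1])
    import numpy as np;np.save(f'pics/{n}0.npy',d)
    print(n,camera_model(n))
E
```

```text
pics
{'clock': 0.0, 'tool_pos': array([0.22861019, 0.58100965, 0.24889043]), 'eef_rot': array([ 1.86246794e-01,  9.82502541e-01, -9.35550067e-04, -1.12840161e-04]), 'contact_force': array([-0.59124686,  0.17666707,  1.47625331]), 'opening': 1.0023014852409}
scene {'intrinsics': array([[495.18309619,   0.        , 315.67742679],
       [  0.        , 495.18309619, 235.81073163],
       [  0.        ,   0.        ,   1.        ]]), 'view': array([[-0.89270134, -0.45058715,  0.00745178,  0.60117265],
       [-0.23041445,  0.44216047, -0.86683522,  0.0599987 ],
       [ 0.38728993, -0.77554196, -0.49853904,  0.89325971],
       [ 0.        ,  0.        ,  0.        ,  1.        ]])}
side {'intrinsics': array([[604.82329678,   0.        , 318.48607918],
       [  0.        , 604.82329678, 255.58372399],
       [  0.        ,   0.        ,   1.        ]]), 'view': array([[-9.72750622e-01, -2.31853708e-01, -2.92814995e-04,
         5.93832131e-01],
       [-1.71792412e-01,  7.21608265e-01, -6.70648104e-01,
        -4.58492408e-02],
       [ 1.55703547e-01, -6.52323057e-01, -7.41775596e-01,
         1.00911562e+00],
       [ 0.00000000e+00,  0.00000000e+00,  0.00000000e+00,
         1.00000000e+00]])}
```

View pics/scene0.png

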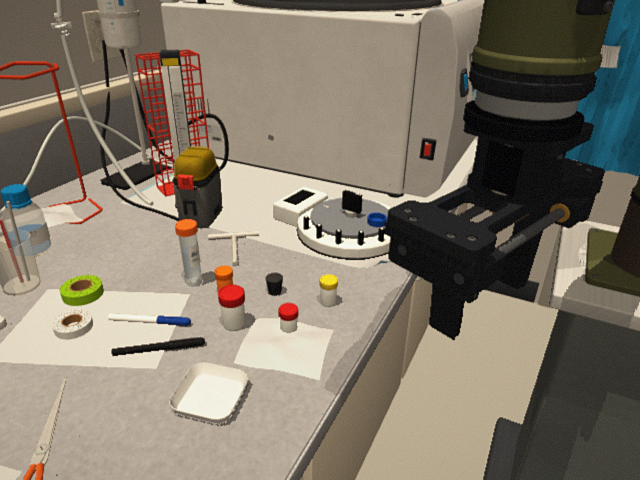

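View pics/side0.png

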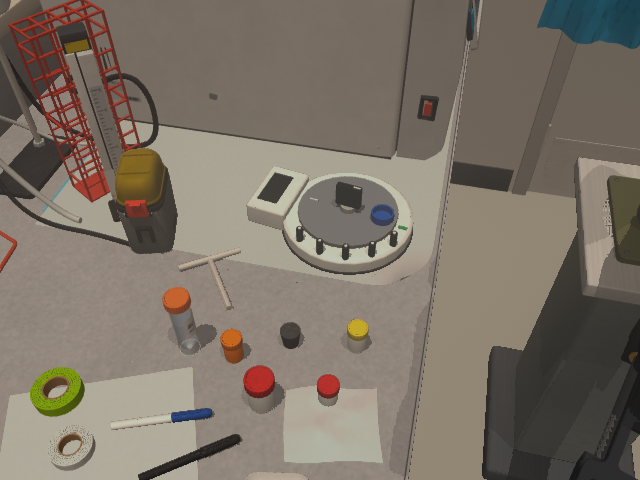

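The side view shows the small red pot's cap at about (328,385), the large red decoy at (259,381), the yellow pot at (357,329), the stopper at (290,335), the blue seat at (382,214) and the knob at (349,193). I'll enlarge crops of it for accuracy.

```bash
python3 - <<'E'
import cv2,numpy as np
p=cv2.imread('pics/side0.png')
a=cv2.resize(p[165:275,275:420],None,fx=4,fy=4,interpolation=cv2.INTER_CUBIC)
b=cv2.resize(p[365:410,305:355],None,fx=4,fy=4,interpolation=cv2.INTER_CUBIC)
c=np.zeros((440,790,3),np.uint8);c[:440,:580]=a;c[:180,585:785]=b;cv2.imwrite('pics/crop.png',c)
E
```

```text
(no output)
```

View pics/crop.png

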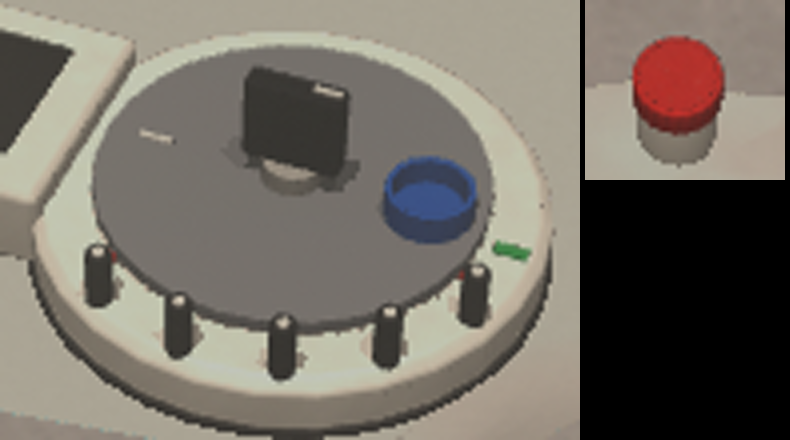

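```bash
cat > h.py <<'E'
import numpy as np
from plant import *
from scipy.optimize import least_squares
def proj(c,P):
    P=np.atleast_2d(P);q=P@c['view'][:3,:3].T+c['view'][:3,3]
    u=q@c['intrinsics'].T;return u[:,:2]/u[:,2:]
def hit(c,uv,z):
    R=c['view'][:3,:3];o=-R.T@c['view'][:3,3]
    d=R.T@np.linalg.solve(c['intrinsics'],[*uv,1]);return o+d*(z-o[2])/d[2]
E
python3 - <<'E'
from h import *
c=camera_model('side')
f=lambda x,y,o=275,p=165:(x/4+o,y/4+p)
cz=lambda r,a,z:[r*np.cos(a),r*np.sin(a),z]
L=[cz(.098,np.pi-np.radians(24)*k,.054) for k in range(1,6)]+[[-.058,0,.052],[0,0,.087]]
U=[f(478,270),f(389,310),f(283,320),f(180,298),f(98,250),f(430,189),f(298,82)]
L=np.array(L);U=np.array(U)
def res(p):
    C,S=np.cos(p[2]),np.sin(p[2]);W=np.c_[L[:,0]*C-L[:,1]*S+p[0],L[:,0]*S+L[:,1]*C+p[1],L[:,2]]
    return (proj(c,W)-U).ravel()
k=hit(c,U[-1],.087);s=hit(c,U[-2],.052)
print('knob',k,'seat',s)
d=k-s
o=least_squares(res,[k[0],k[1],np.arctan2(d[1],d[0])]);print(o.x,np.degrees(o.x[2]),o.fun.reshape(-1,2).round(1))
x,y,t=o.x;print('seat',x-.058*np.cos(t),y-.058*np.sin(t))
for n,uv,z in(('red',f(93,78,305,365),.046),('yel',(357.5,327),.046),('stop',(290,329),.03),('bigred',(259,378),.06)):print(n,hit(c,uv,z))
E
```

```text
knob [0.53211071 0.11850204 0.087     ] seat [0.47510169 0.12966219 0.052     ]
[ 0.53216369  0.11856737 -0.15908843] -9.115095658733651 [[-0.3  0.1]
 [ 0.1  0.2]
 [-0.   0.3]
 [-0.3  0.2]
 [ 0.1 -0.2]
 [ 0.3 -0.8]
 [-0.   0. ]]
seat 0.47489611154817774 0.1277556219071389
red [0.49117196 0.44756528 0.046     ]
yel [0.47213185 0.35261894 0.046     ]
stop [0.56364216 0.36618943 0.03      ]
bigred [0.57506776 0.46652098 0.06      ]
```

```bash
python3 -m inch '0.2 -.0244 -.0024 .0091 0 0 0;0.2 -.0244 -.0024 .0091 0 0 0;0.2 -.0244 -.0024 .0091 0 0 0;0.2 -.0244 -.0024 .0091 0 0 0;0.2 -.0244 -.0024 .0091 0 0 0;0.2 -.0244 -.0024 .0091 0 0 0;0.2 -.0244 -.0024 .0091 0 0 0;0.2 -.0244 -.0024 .0091 0 0 0;0.2 -.0244 -.0024 .0091 0 0 0;0.2 -.0244 -.0024 .0091 0 0 0;0.2 -.0244 -.0024 .0091 0 0 0;0.2 -.0244 -.0024 .0091 0 0 0;0.2 0 0 0 0 0 -.0725;0.2 0 0 0 0 0 -.0725;0.2 0 0 0 0 0 -.0725;0.2 0 0 0 0 0 0;0.2 0 0 0 0 0 0' 8
cat >> h.py <<'E'
from scipy.spatial.transform import Rotation as Ro
def goto(x,y,z,yaw):  # yaw: world angle (deg) of tool y
    s=get_state();R=Ro.from_quat(s['eef_rot']).as_matrix()
    a=np.radians(yaw);Y=np.array([np.cos(a),np.sin(a),0]);Z=np.array([0,0,-1.]);T=np.c_[np.cross(Y,Z),Y,Z]
    print('tool',s['tool_pos'].round(4),'yaw',np.degrees(np.arctan2(R[1,1],R[0,1])).round(2),'open',round(s['opening'],3),'F',s['contact_force'].round(1),'ff',s['finger_force'],'q',s['q'].round(2),'t',s['clock'])
    print('shift',(R.T@(np.array([x,y,z])-s['tool_pos'])).round(4),'turn',Ro.from_matrix(R.T@T).as_rotvec().round(4))
E
python3 - <<'E'
from h import *
import cv2
goto(.491,.4475,.031,80.9)
c=camera_model('wrist');print(c)
p,d=snapshot('wrist');cv2.imwrite('pics/w1.png',p[:,:,::-1])
E
```

```text
clock: 1.52
tool_pos: [0.4905, 0.4474, 0.1401]
eef_rot: [0.08, 0.997, -0.0, -0.0]
contact_force: [0.4, 0.3, 0.2]
opening: 0.601
finger_force: 0.0
tool [0.4905 0.4474 0.1401] yaw 80.87 open 0.601 F [0.4 0.3 0.2] ff 0.0 q [-0.67  0.88 -0.27  1.52  0.3   0.78  0.35] t 1.5167
shift [-0.0006  0.0002  0.1091] turn [-0.0004 -0.0008 -0.0005]
{'intrinsics': array([[371.64829954,   0.        , 318.10257906],
       [  0.        , 371.64829954, 236.73275536],
       [  0.        ,   0.        ,   1.        ]]), 'view': array([[ 1.58645933e-01,  9.87335183e-01, -8.39480278e-04,
        -5.19787532e-01],
       [ 9.51933774e-01, -1.52731854e-01,  2.65509078e-01,
        -4.05721309e-01],
       [ 2.62018238e-01, -4.29210651e-02, -9.64107994e-01,
         1.73127362e-01],
       [ 0.00000000e+00,  0.00000000e+00,  0.00000000e+00,
         1.00000000e+00]])}
```

View pics/w1.png

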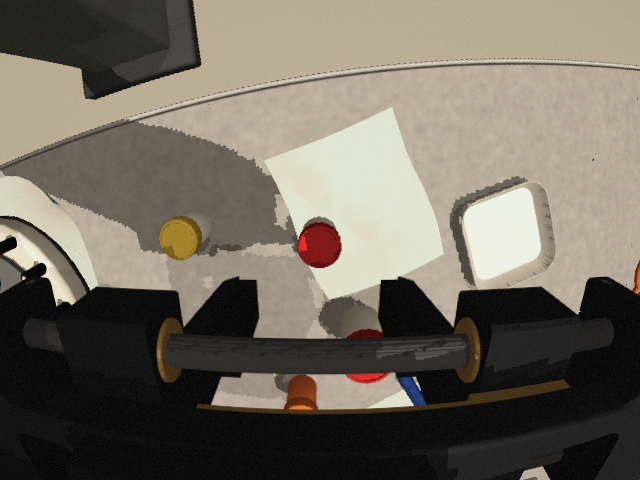

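The wrist view shows the red cap centred near (320,244). The yellow cap is at (181,237), clear of the fingers. I'll turn this into a position.

```bash
cat >> h.py <<'E'
def fhit(c,uv,z):
    K=c['intrinsics'];R=c['view'][:3,:3];o=-R.T@c['view'][:3,3]
    v=(np.array(uv)-K[:2,2])/K[0,0];th=np.hypot(*v)
    d=R.T@np.array([*(np.sin(th)*v/max(th,1e-9)),np.cos(th)]);return o+d*(z-o[2])/d[2]
E
python3 - <<'E'
from h import *
c=camera_model('wrist');print(fhit(c,(320,244.5),.046),fhit(c,(181,237.5),.046))
E
```

```text
[0.49069254 0.44900905 0.046     ] [0.47141921 0.35805216 0.046     ]
```

```bash
python3 -m inch '0.2 -.0005 .001 .02 0 0 0;0.2 0 0 .02 0 0 0;0.2 0 0 .02 0 0 0;0.2 0 0 .02 0 0 0;0.2 0 0 .015 0 0 0;0.2 0 0 .01 0 0 0;0.2 0 0 .004 0 0 0;0.2 0 0 0 0 0 0;-1 0 0 0 0 0 0;-1 0 0 0 0 0 0;-1 0 0 0 0 0 0;-1 0 0 0 0 0 0;-1 0 0 0 0 0 0;-1 0 0 0 0 0 0;-1 0 0 0 0 0 0;-1 0 0 0 0 0 0' 9; python3 - <<'E'
from h import *
goto(.4749,.1278,.15,80.9)
E
```

```text
clock: 2.9
tool_pos: [0.4918, 0.4489, 0.0322]
eef_rot: [0.079, 0.997, 0.0, 0.0]
contact_force: [-0.1, -1.4, 5.7]
opening: 0.32
finger_force: 9.0
tool [0.4918 0.4489 0.0322] yaw 80.98 open 0.32 F [-0.1 -1.4  5.7] ff 8.952130917459726 q [-0.69  1.03 -0.22  1.55  0.34  0.6   0.32] t 2.9
shift [-0.0337 -0.3197 -0.1181] turn [0.001  0.0008 0.0014]
```

```bash
python3 -m inch '-1 0 0 -.005 0 0 0;-1 0 0 -.015 0 0 0;-1 0 0 -.02 0 0 0;-1 0 0 -.02 0 0 0;-1 0 0 -.02 0 0 0;-1 0 0 -.02 0 0 0;-1 0 0 -.018 0 0 0;-1 0 0 0 0 0 0;-1 0 0 0 0 0 0' 9; python3 - <<'E'
from h import *
import cv2
goto(.4749,.1278,.15,80.9)
p,d=snapshot('side');cv2.imwrite('pics/s2.png',p[:,:,::-1])
E
```

```text
clock: 3.65
tool_pos: [0.4917, 0.449, 0.1509]
eef_rot: [0.079, 0.997, 0.001, 0.001]
contact_force: [0.4, 0.0, -1.0]
opening: 0.321
finger_force: 9.0
tool [0.4917 0.449  0.1509] yaw 80.99 open 0.321 F [ 0.4  0.  -1. ] ff 8.998580574989319 q [-0.67  0.87 -0.28  1.52  0.29  0.8   0.36] t 3.65
shift [-3.370e-02 -3.199e-01  3.000e-04] turn [0.002  0.0013 0.0015]
```

View pics/s2.png

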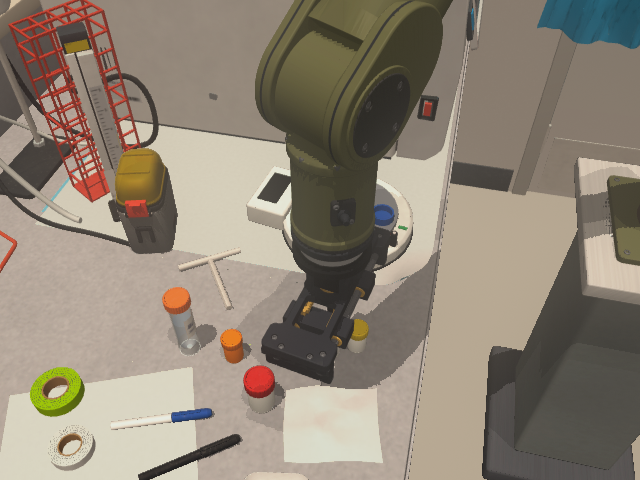

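The pot has left the paper and is held. Everything else stands undisturbed: yellow at (358,332), big red at (259,385). Next I'll check the clearance to the big box behind the reader.

```bash
python3 - <<'E'
from h import *
c=camera_model('side')
for uv in((395,157),(250,140)):print(hit(c,uv,0))
d=np.load('pics/side0.npy')
for uv in((380,100),(300,60),(420,60),(430,110)):
    K=c['intrinsics'];R=c['view'][:3,:3];v=d[uv[1],uv[0]]*np.linalg.solve(K,[*uv,1]);print(uv,R.T@(v-c['view'][:3,3]))
E
python3 -m inch '-1 -.002 -.02 0 0 0 0;-1 -.002 -.02 0 0 0 0;-1 -.002 -.02 0 0 0 0;-1 -.002 -.02 0 0 0 0;-1 -.002 -.02 0 0 0 0;-1 -.002 -.02 0 0 0 0;-1 -.002 -.02 0 0 0 0;-1 -.002 -.02 0 0 0 0;-1 0 0 0 0 0 0'
```

```text
[ 0.48149156 -0.07823348  0.        ]
[ 0.76214461 -0.06490253  0.        ]
(380, 100) [ 0.5144731  -0.03983974  0.14381849]
(300, 60) [ 0.65092291 -0.03964521  0.19898225]
(420, 60) [ 0.45789493 -0.04264852  0.2230433 ]
(430, 110) [ 0.43029279 -0.03664582  0.13962051]
clock: 4.45
tool_pos: [0.4813, 0.2816, 0.1479]
eef_rot: [0.081, 0.997, -0.004, -0.002]
contact_force: [-0.4, -0.6, -0.8]
opening: 0.32
finger_force: 9.0
```

```bash
python3 -m inch '-1 -.002 -.019 0 0 0 0;-1 -.002 -.019 0 0 0 0;-1 -.002 -.019 0 0 0 0;-1 -.002 -.019 0 0 0 0;-1 -.002 -.019 0 0 0 0;-1 -.002 -.019 0 0 0 0;-1 -.002 -.019 0 0 0 0;-1 -.002 -.019 0 0 0 0;-1 0 0 0 0 0 0;-1 0 0 0 0 0 0';  python3 - <<'E'
from h import *
import cv2
goto(.4749,.1278,.15,80.9)
p,d=snapshot('wrist');cv2.imwrite('pics/w2.png',p[:,:,::-1])
E
```

```text
clock: 5.28
tool_pos: [0.4739, 0.1353, 0.1489]
eef_rot: [0.079, 0.997, -0.0, -0.001]
contact_force: [-0.2, 0.3, -0.5]
opening: 0.318
finger_force: 9.0
tool [0.4739 0.1353 0.1489] yaw 80.91 open 0.318 F [-0.2  0.3 -0.5] ff 9.000464491546154 q [-0.2   0.7  -0.28  2.05  0.42  0.45  0.62] t 5.2833
shift [-0.0022 -0.0073 -0.0011] turn [-0.0001 -0.0012  0.0002]
```

View pics/w2.png

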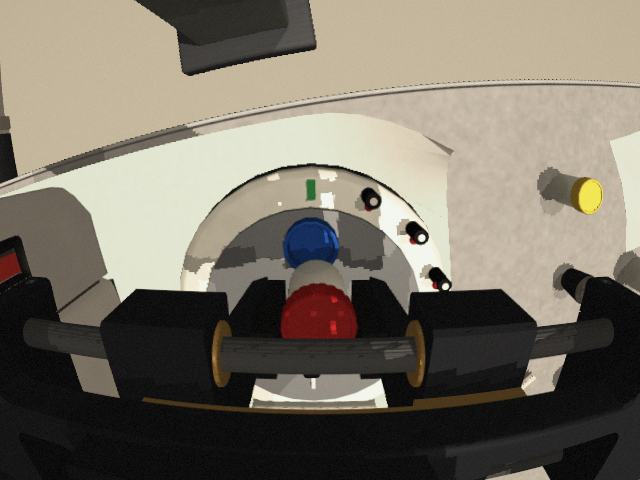

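The held pot's cap is centred near (319,313), with the white body running up to about (317,262). The blue seat rim is centred near (311,243). Post tops are at (372,195), (420,231) and (446,285).

```bash
python3 - <<'E'
from h import *
c=camera_model('wrist')
print('seat',fhit(c,(311.5,243.5),.052))
for k,uv in enumerate(((372.5,195),(420.5,231),(446,285)),1):
    a=np.pi-np.radians(24*k)-.159;print(fhit(c,uv,.054),np.array([.5322+.098*np.cos(a),.1186+.098*np.sin(a)]))
print('cap',fhit(c,(319,313),.1627))
E
python3 - <<'E'
import cv2
p=cv2.imread('pics/w2.png')[180:360,240:480]
cv2.imwrite('pics/w2c.png',cv2.resize(p,None,fx=3.3,fy=3.3,interpolation=cv2.INTER_CUBIC))
E
```

```text
seat [0.47364187 0.13286369 0.052     ]
[0.44777902 0.175838   0.054     ] [0.45011293 0.17213236]
[0.47589453 0.20460542 0.054     ] [0.47898331 0.20089206]
[0.51763542 0.22042198 0.054     ] [0.51705533 0.21542272]
cap [0.46798807 0.13832971 0.1627    ]
```

View pics/w2c.png

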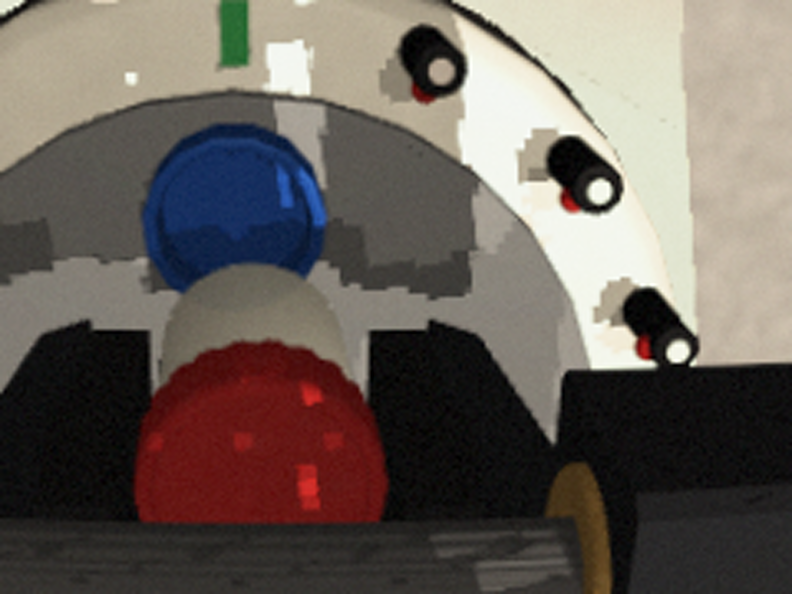

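```bash
python3 - <<'E'
from h import *
c=camera_model('wrist')
print('seat',fhit(c,(311.2,244.5),.052))
U=[(373.3,201.2),(421.8,237.9),(445.5,286.4),(311.2,244.5)]
P=[];Q=[]
for k,uv in enumerate(U[:3],1):
    a=np.pi-np.radians(24*k);P.append(fhit(c,uv,.054)[:2]);Q.append([.098*np.cos(a),.098*np.sin(a)])
P.append(fhit(c,U[3],.052)[:2]);Q.append([-.058,0])
P=np.array(P);Q=np.array(Q)
def f(p):
    C,S=np.cos(p[2]),np.sin(p[2]);return (Q@np.array([[C,S],[-S,C]])+p[:2]-P).ravel()
o=least_squares(f,[.532,.119,-.159]);x,y,t=o.x
print(o.x,o.fun.reshape(-1,2).round(4),'seat',x-.058*np.cos(t),y-.058*np.sin(t))
print('cap',fhit(c,(319.1,327),.1627))
goto(.4745,.1290,.0722,80.9)
E
```

```text
seat [0.47427948 0.13256235 0.052     ]
[ 0.53246406  0.12222992 -0.17245414] [[-0.0007  0.001 ]
 [-0.0004  0.0001]
 [-0.     -0.0008]
 [ 0.001  -0.0004]] seat 0.4753243983211506 0.13218275830584528
cap [0.47377187 0.13745863 0.1627    ]
tool [0.4742 0.1367 0.1491] yaw 81.02 open 0.319 F [ 0.6  1.1 -0.2] ff 9.000515006482601 q [-0.2   0.7  -0.28  2.05  0.42  0.45  0.62] t 5.3333
shift [-0.0016 -0.0076  0.0769] turn [ 0.0012 -0.0005  0.0021]
```

```bash
python3 -m inch '-1 -.002 -.005 0 0 0 0;-1 0 0 .015 0 0 0;-1 0 0 .015 0 0 0;-1 0 0 .015 0 0 0;-1 0 0 .009 0 0 0;-1 0 0 0 0 0 0;-1 0 0 0 0 0 0';  python3 - <<'E'
from h import *
import cv2
goto(.4749,.1300,.0722,80.9);goto(.4749,.1300,.0722,80.9)
w=snapshot('wrist')[0][180:360,240:400];s=snapshot('scene')[0][180:260,330:420]
w=cv2.resize(w,None,fx=3,fy=3,interpolation=cv2.INTER_CUBIC)[:,:480];s=cv2.resize(s,(315,280),interpolation=cv2.INTER_CUBIC)
c=np.zeros((540,800,3),np.uint8);c[:,:480]=w;c[:280,482:797]=s
cv2.imwrite('pics/c3.png',c[:,:,::-1])
E
```

```text
clock: 5.92
tool_pos: [0.4752, 0.1308, 0.0953]
eef_rot: [0.078, 0.997, 0.0, -0.0]
contact_force: [0.8, -0.1, -0.6]
opening: 0.32
finger_force: 9.0
tool [0.4752 0.1308 0.0953] yaw 81.06 open 0.32 F [ 0.8 -0.1 -0.6] ff 9.000292159616947 q [-0.24  0.79 -0.2   2.08  0.47  0.31  0.58] t 5.9167
shift [ 0.0001 -0.0009  0.0231] turn [ 0.     -0.0006  0.0027]
tool [0.4752 0.1308 0.0953] yaw 81.06 open 0.32 F [ 0.8 -0.1 -0.6] ff 9.000292159616947 q [-0.24  0.79 -0.2   2.08  0.47  0.31  0.58] t 5.9167
shift [ 0.0001 -0.0009  0.0231] turn [ 0.     -0.0006  0.0027]
```

View pics/c3.png

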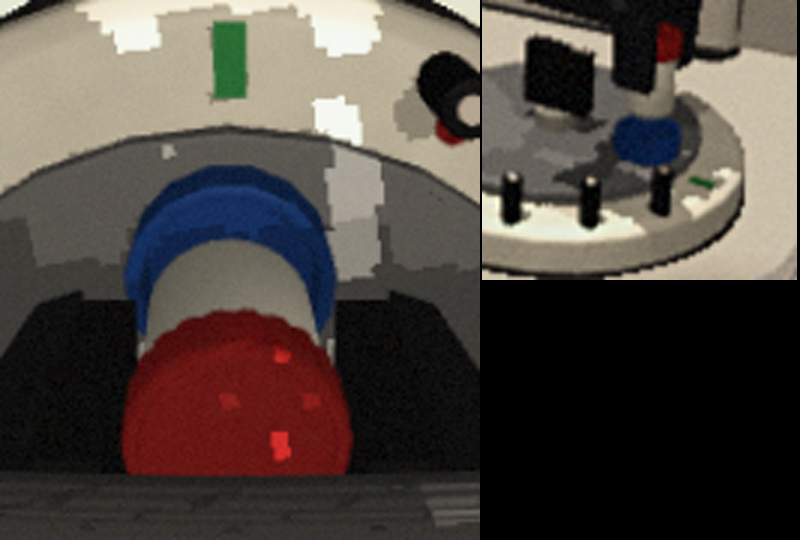

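Side to side, the pot body (148–315) is centred in the cup (125–337), and the scene view agrees to about 1 mm. I'll lower it in small steps.

```bash
python3 -m inch '-1 -.0006 0 .004 0 0 0;-1 0 0 .005 0 0 0;-1 0 0 .005 0 0 0;-1 0 0 .003 0 0 0;-1 0 0 0 0 0 0;-1 0 0 0 0 0 0'; python3 -m inch '-1 0 0 .0015 0 0 0;-1 0 0 .0015 0 0 0;-1 0 0 .001 0 0 0;-1 0 0 0 0 0 0;-1 0 0 0 0 0 0'
```

```text
clock: 6.52
tool_pos: [0.4757, 0.13, 0.0783]
eef_rot: [0.079, 0.997, -0.0, -0.0]
contact_force: [0.5, -0.2, -1.1]
opening: 0.318
finger_force: 9.0
clock: 6.93
tool_pos: [0.4759, 0.1301, 0.0745]
eef_rot: [0.079, 0.997, 0.0, -0.0]
contact_force: [1.0, -0.4, 0.0]
opening: 0.317
finger_force: 9.0
```

```bash
python3 -m inch '-1 0 0 .001 0 0 0;-1 0 0 .001 0 0 0;-1 0 0 0 0 0 0;-1 0 0 0 0 0 0'; python3 -m inch '-1 0 0 .001 0 0 0;-1 0 0 0 0 0 0;-1 0 0 0 0 0 0'
```

```text
clock: 7.27
tool_pos: [0.4759, 0.1301, 0.0724]
eef_rot: [0.079, 0.997, 0.0, -0.0]
contact_force: [-0.8, -0.5, -0.4]
opening: 0.319
finger_force: 9.0
clock: 7.52
tool_pos: [0.476, 0.1299, 0.0719]
eef_rot: [0.079, 0.997, -0.0, 0.0]
contact_force: [0.1, -0.6, 3.8]
opening: 0.318
finger_force: 9.0
```

```bash
python3 -m inch '-0.25 0 0 0 0 0 0;-0.2 0 0 0 0 0 0;-0.1 0 0 0 0 0 0;0 0 0 0 0 0 0;0 0 0 0 0 0 0;0 0 0 -.005 0 0 0;0 0 0 -.015 0 0 0;0 0 0 -.02 0 0 0;0 0 0 -.02 0 0 0;0 0 0 -.015 0 0 0;0 0 0 0 0 0 0;0 0 0 0 0 0 0';  python3 - <<'E'
from h import *
import cv2
goto(.5331,.121,.145,80.9)
w=snapshot('wrist')[0][150:390,180:480]
w=cv2.resize(w,None,fx=2,fy=2,interpolation=cv2.INTER_CUBIC);s=cv2.resize(snapshot('scene')[0][180:260,330:420],(198,176))
c=np.zeros((480,800,3),np.uint8);c[:,:600]=w;c[:176,602:]=s
cv2.imwrite('pics/c4.png',c[:,:,::-1])
E
```

```text
clock: 8.52
tool_pos: [0.4764, 0.1301, 0.1472]
eef_rot: [0.079, 0.997, 0.0, 0.001]
contact_force: [-0.0, -0.1, -0.1]
opening: 0.498
finger_force: 0.0
tool [0.4764 0.1301 0.1472] yaw 80.97 open 0.498 F [-0.  -0.1 -0.1] ff 0.0 q [-0.19  0.7  -0.28  2.05  0.43  0.45  0.62] t 8.5167
shift [-0.0575 -0.0001  0.0023] turn [0.0011 0.0017 0.0012]
```

View pics/c4.png

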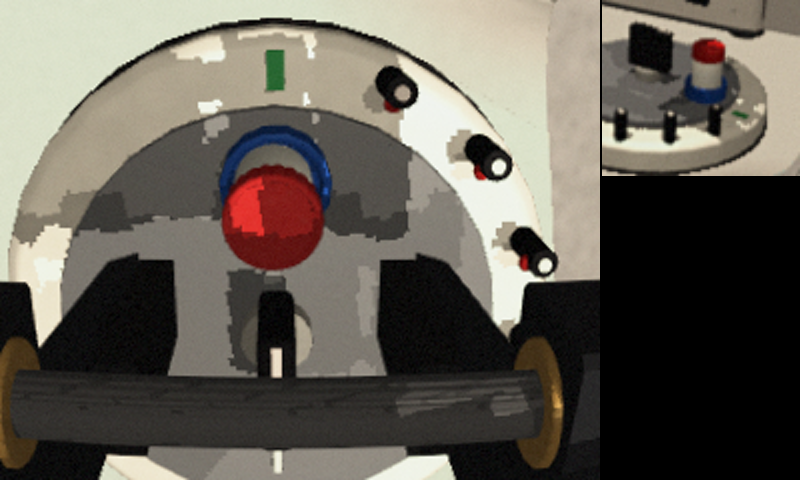

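The pot stands upright in the blue seat, with its cap at crop (273,217). The knob at crop column 277 lines up with the tool's centre line. Next I'll move to the knob and grip it.

```bash
python3 -m inch '0 -.015 0 0 0 0 0;0 -.015 0 0 0 0 0;0 -.015 0 0 0 0 0;0 -.0125 0 0 0 0 0;0 0 0 0 0 0 0;0 0 0 .02 0 0 0;0 0 0 .02 0 0 0;0 0 0 .02 0 0 0;0 0 0 .014 0 0 0;0 0 0 .007 0 0 0;0 0 0 0 0 0 0;0 0 0 0 0 0 0' 30; python3 - <<'E'
from h import *
goto(.5331,.1208,.065,80.9)
E
```

```text
clock: 9.62
tool_pos: [0.532, 0.1213, 0.0653]
eef_rot: [0.078, 0.997, -0.0, -0.001]
contact_force: [0.1, -1.0, -0.1]
opening: 0.503
finger_force: 0.0
tool [0.532  0.1213 0.0653] yaw 81.02 open 0.503 F [ 0.1 -1.  -0.1] ff 0.0 q [-0.17  0.88 -0.23  1.93  0.48  0.38  0.64] t 9.6167
shift [-0.0012 -0.0003  0.0003] turn [-0.0004 -0.0011  0.0022]
```

```bash
python3 -m inch '-1 -.001 0 0 0 0 0;-1 0 0 0 0 0 0;-1 0 0 0 0 0 0;-1 0 0 0 0 0 0;-1 0 0 0 0 0 0;-1 0 0 0 0 0 0;-1 0 0 0 0 0 0;-1 0 0 0 0 0 0' 30; python3 - <<'E'
from h import *
goto(.5331,.1208,.065,80.9);print(get_state()['moment'])
E
```

```text
clock: 10.28
tool_pos: [0.5339, 0.121, 0.0659]
eef_rot: [0.078, 0.997, 0.0, 0.0]
contact_force: [-0.6, -0.1, 4.0]
opening: 0.138
finger_force: 30.0
tool [0.5339 0.121  0.0659] yaw 81.0 open 0.138 F [-0.6 -0.1  4. ] ff 29.99455246143043 q [-0.17  0.88 -0.23  1.93  0.48  0.39  0.65] t 10.2833
shift [ 0.0008 -0.0003  0.0009] turn [0.0003 0.0006 0.0017]
[-0.01513548  0.06119808  0.07403556]
```

```bash
python3 -m inch '-1 0 0 0 0 0 .05;-1 0 0 0 0 0 .08;-1 0 0 0 0 0 .08;-1 0 0 0 0 0 .08;-1 0 0 0 0 0 .08;-1 0 0 0 0 0 .08;-1 0 0 0 0 0 .08;-1 0 0 0 0 0 .07;-1 0 0 0 0 0 0;-1 0 0 0 0 0 0' 30; python3 - <<'E'
from h import *
goto(.5339,.121,.0655,8.98);print(get_state()['moment'])
E
```

```text
clock: 11.12
tool_pos: [0.5339, 0.121, 0.0659]
eef_rot: [0.369, 0.93, 0.0, 0.0]
contact_force: [-0.3, -0.0, 5.6]
opening: 0.134
finger_force: 30.0
tool [0.5339 0.121  0.0659] yaw 46.72 open 0.134 F [-0.3 -0.   5.6] ff 29.994822666049004 q [-0.25  0.88 -0.1   1.93  0.23  0.35  0.29] t 11.1167
shift [ 0.     -0.      0.0004] turn [7.000e-04 4.000e-04 6.587e-01]
[-0.086957    0.07458001  0.04870098]
```

```bash
python3 -m inch '-1 0 0 0 0 0 .05;-1 0 0 0 0 0 .08;-1 0 0 0 0 0 .08;-1 0 0 0 0 0 .08;-1 0 0 0 0 0 .08;-1 0 0 0 0 0 .08;-1 0 0 0 0 0 .08;-1 0 0 0 0 0 .07;-1 0 0 0 0 0 0;-1 0 0 0 0 0 0' 30; python3 - <<'E'
from h import *
import cv2
goto(.5339,.121,.0655,8.98);print(get_state()['moment'])
w=snapshot('wrist')[0];s=snapshot('side')[0]
cv2.imwrite('pics/w5f.png',w[:,:,::-1])
c=np.zeros((480,800,3),np.uint8);c[:,:400]=cv2.resize(w[80:400,180:450],(400,480));c[:330,402:]=cv2.resize(s[165:275,275:408],(398,330),interpolation=cv2.INTER_CUBIC)
cv2.imwrite('pics/c5.png',c[:,:,::-1])
E
```

```text
clock: 11.95
tool_pos: [0.5339, 0.121, 0.0659]
eef_rot: [0.627, 0.779, 0.0, 0.0]
contact_force: [-0.5, -0.2, 6.8]
opening: 0.138
finger_force: 30.0
tool [0.5339 0.121  0.0659] yaw 12.33 open 0.138 F [-0.5 -0.2  6.8] ff 29.994688206352293 q [-0.32  0.88  0.01  1.93 -0.03  0.33 -0.06] t 11.95
shift [ 0.     -0.      0.0004] turn [0.0006 0.     0.0585]
[-0.07838741  0.11686013  0.02104062]
```

View pics/c5.png

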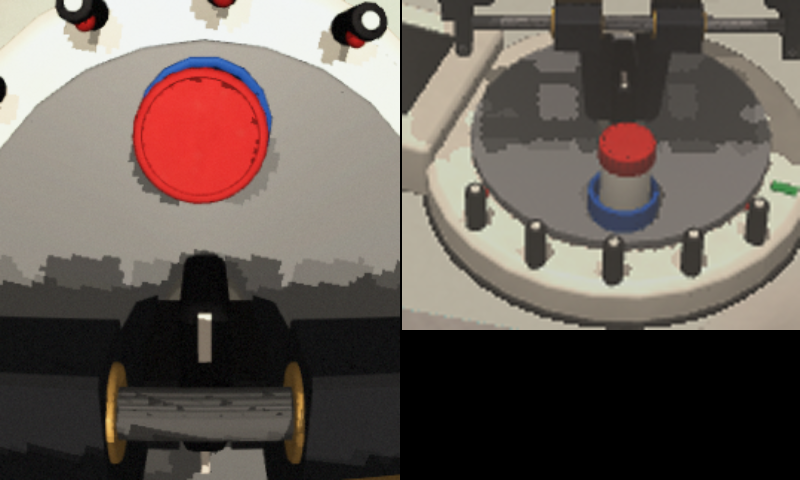

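The pot stands upright in its cup. The third post, at about crop (220,0), is still a few degrees ahead of it. The knob's white stripe is vertical at column 205, so the knob hasn't slipped against the tool. I'll measure the angle from the blue cup in code.

```bash
cat >> h.py <<'E'
import cv2
def angle():
    c=camera_model('side');x0,y0,t=.53216,.11857,-.15909
    def blue(p):
        h=cv2.cvtColor(p,cv2.COLOR_BGR2HSV);m=((h[...,0]>105)&(h[...,0]<128)&(h[...,1]>130)&(h[...,2]>40)).astype(np.uint8)
        m[:165]=0;m[260:]=0;m[:,:290]=0;m[:,415:]=0
        n,l,s,_=cv2.connectedComponentsWithStats(m);i=1+s[1:,4].argmax();return s[i,0]+s[i,2]/2-.5,s[i,1]+s[i,3]-1,s[i]
    a=np.linspace(0,2*np.pi,200)
    def mod(th):
        b=t+np.pi-th;C=[x0+.058*np.cos(b),y0+.058*np.sin(b)]
        P=np.vstack([np.c_[C[0]+.0185*np.cos(a),C[1]+.0185*np.sin(a),0*a+z] for z in(.052,.039)])
        u=proj(c,P);return (u[:,0].min()+u[:,0].max())/2,u[:,1].max()
    A=blue(cv2.imread('pics/side0.png'));B=blue(snapshot('side')[0][:,:,::-1].copy())
    print('blue',A,B,'model0',mod(0),'m72',mod(1.257))
    off=A[0]-mod(0)[0]
    th=np.linspace(.9,1.5,601);u=np.array([mod(q)[0] for q in th])
    print('angle deg',np.degrees(th[np.abs(u-B[0]).argmin()]),'with offset',np.degrees(th[np.abs(u+off-B[0]).argmin()]))
E
python3 - <<'E'
from h import *
angle()
w=cv2.imread('pics/w5f.png');g=cv2.cvtColor(w,cv2.COLOR_BGR2GRAY)
c=camera_model('wrist');R=c['view']
# post tops: bright blobs in dark ring
cand=[]
m=(g>200).astype(np.uint8);n,l,s,ce=cv2.connectedComponentsWithStats(m)
for i in range(1,n):
    x,y=ce[i]
    if 20<s[i,4]<250 and y<240:
        P=fhit(c,(x,y),.054);d=P[:2]-[.5334,.1205]
        if .08<np.hypot(*d)<.115:print((x,y),s[i,4],P[:2],np.degrees(np.arctan2(d[1],d[0])))
h=cv2.cvtColor(w,cv2.COLOR_BGR2HSV);b=((h[...,0]>105)&(h[...,0]<128)&(h[...,1]>130)).astype(np.uint8)
n,l,s,ce=cv2.connectedComponentsWithStats(b);print([list(q) for q in s[1:] if q[4]>60])
E
```

```text
blue (np.float64(382.0), np.int32(219), array([371, 206,  23,  14, 142], dtype=int32)) (np.float64(340.0), np.int32(234), array([338, 226,   5,   9,  12], dtype=int32)) model0 (np.float64(382.57616483371817), np.float64(225.49771206358065)) m72 (np.float64(346.8482897502051), np.float64(241.82870139886646))
angle deg 82.6778098373778 with offset 81.76107736516848
(np.float64(331.4741379310345), np.float64(62.56896551724138)) 116 [0.51816785 0.21789656] 98.88866316992197
(np.float64(228.76576576576576), np.float64(80.87387387387388)) 111 [0.48017881 0.20317626] 122.7705973406643
(np.float64(429.94392523364485), np.float64(93.19626168224299)) 107 [0.55879998 0.21591347] 75.09303891624253
(np.float64(151.5), np.float64(140.74444444444444)) 90 [0.45160886 0.17423902] 146.6939920778439
(np.float64(497.8072289156627), np.float64(160.15662650602408)) 83 [0.59513198 0.19770867] 51.35601470176078
[[np.int32(277), np.int32(118), np.int32(86), np.int32(49), np.int32(581)]]
```

```bash
cat >> h.py <<'E'
def wangle(w,c):
    g=cv2.cvtColor(w,cv2.COLOR_BGR2GRAY);n,l,s,ce=cv2.connectedComponentsWithStats((g>200).astype(np.uint8))
    T=[]
    for i in range(1,n):
        if 20<s[i,4]<250 and ce[i][1]<240:
            P=fhit(c,ce[i],.054)[:2];d=P-[.5334,.1205]
            if .08<np.hypot(*d)<.115:T.append((np.degrees(np.arctan2(d[1],d[0])),P))
    T=sorted(T,key=lambda e:-e[0]);k=np.array([round((171-e[0])/24) for e in T]);P=np.array([e[1] for e in T])
    f=lambda p:(np.c_[p[0]+.098*np.cos(p[2]+np.pi-np.radians(24)*k),p[1]+.098*np.sin(p[2]+np.pi-np.radians(24)*k)]-P).ravel()
    o=least_squares(f,[.5334,.1205,-.159])
    h=cv2.cvtColor(w,cv2.COLOR_BGR2HSV);b=((h[...,0]>100)&(h[...,0]<132)&(h[...,1]>110)).astype(np.uint8)
    n,l,s,_=cv2.connectedComponentsWithStats(b);i=1+s[1:,4].argmax();x,y,ww,hh,_=s[i]
    E=[(u,np.where(l[:,u]==i)[0].min()-.5) for u in range(x+8,x+ww-8)]+[(np.where(l[v]==i)[0].max()+.5,v) for v in range(y+12,y+hh-16)]
    Q=np.array([fhit(c,e,.052)[:2] for e in E])
    q=least_squares(lambda p:np.hypot(*(Q-p).T)-.0185,Q.mean(0)-[0,.015],loss='soft_l1',f_scale=.0005)
    d=q.x-o.x[:2]
    print('posts',k,'reader',o.x.round(4),'yaw',np.degrees(o.x[2]).round(2),'rms mm',1e3*np.sqrt(np.mean(o.fun**2)),'seat r',np.hypot(*d),'rms',1e3*np.sqrt(np.mean(q.fun**2)),'ANGLE',180-np.degrees(np.arctan2(d[1],d[0])-o.x[2]))
E
python3 - <<'E'
from h import *
wangle(cv2.imread('pics/w5f.png'),camera_model('wrist'));goto(.5339,.121,.0655,8.98)
E
```

```text
posts [1 2 3 4 5] reader [ 0.5339  0.1212 -0.1524] yaw -8.73 rms mm 0.06444233137103109 seat r 0.057501040675110665 rms 0.19850014259688784 ANGLE 68.54367078400745
tool [0.5339 0.121  0.0659] yaw 12.35 open 0.13 F [ 0.2 -0.4  4. ] ff 29.994626096449792 q [-0.32  0.88  0.01  1.93 -0.03  0.33 -0.06] t 12.1
shift [ 0.     -0.      0.0004] turn [ 0.0007 -0.0001  0.0588]
```

```bash
python3 -m inch '-1 0 0 0 0 0 .02;-1 0 0 0 0 0 .02;-1 0 0 0 0 0 .018;-1 0 0 0 0 0 0;-1 0 0 0 0 0 0;-1 0 0 0 0 0 0' 30; python3 - <<'E'
from h import *
c=camera_model('wrist');w=snapshot('wrist')[0][:,:,::-1].copy()
wangle(w,c);goto(.5339,.121,.0655,8.98)
E
```

```text
clock: 12.6
tool_pos: [0.5339, 0.121, 0.0659]
eef_rot: [0.649, 0.761, 0.0, 0.0]
contact_force: [-0.8, 0.6, 5.0]
opening: 0.135
finger_force: 30.0
posts [1 2 3 4 5] reader [ 0.5339  0.1212 -0.1529] yaw -8.76 rms mm 0.06791385380974012 seat r 0.057497034126578375 rms 0.19321112730930903 ANGLE 71.7839963269901
tool [0.5339 0.121  0.0659] yaw 9.03 open 0.132 F [0.2 0.  5.9] ff 29.994517439045012 q [-0.32  0.88  0.02  1.93 -0.06  0.33 -0.09] t 12.65
shift [ 0.     -0.      0.0004] turn [ 0.0007 -0.0002  0.0009]
```

The turntable measures 71.8°, against 72° for the third click, and the tool's own turn of 72.0° agrees. I'm still holding the knob, so I'll hand in.

```bash
python3 -c "
from plant import r
print(r.finish_job())"
```

```text
the job is handed in; nothing more can be done
None
```

The job is handed in: the red-capped pot was gripped at 9 N and released in the blue seat, and the knob is held at the third click, measured at about 71.8° of the 72°. The yellow pot and stopper were not touched.

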